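# Open the objective case with the pop-out T-handle

### The job

Open the instrument case: press the button at the end of the latch gently until the T-handle pops out, turn the handle clockwise until you feel its stop without wringing it, then raise the lid by at least 25 degrees and leave it standing open, with the handle out and turned. Leave the things around the case where they are.

Things in the scene. Friction and masses are not known exactly. Their poses are not given: they have to be found in the camera images.
- case: grey instrument case fixed to the bench, 260 mm deep (its x, away from the robot) x 340 mm wide (its y) x 100 mm tall, with a 12 mm thick lid on top (lid's top 112 mm above the bench), hinged along the far edge. Origin: centre of the underside
- bezel: black latch surround on the lid near its robot-side edge, 60 mm (x) x 192 mm (y), 14 mm tall, fixed to the lid. Origin: centre of its underside. A T-handle lies in a slot in its middle, a steel release button sits at its -y end, and a flat slotted steel screw cap (24 mm across, 4 mm tall, does nothing) at its +y end. More than 20 N on it or on the button damages it
- latch_centre (a point): point on the T-handle's turning axis at the bezel's top face; fixed to the lid, axes as the lid's (x towards the hinge, y along the bezel, z out of the lid). 75 mm to the -x side of the case's centre and 126.5 mm above the bench while the lid is shut
- button_seat (a point): centre of the button on the bezel's top face, 78 mm from latch_centre along -y, same axes. The button, a steel cylinder 20 mm across, stands 8 to 18 mm above this point: how far differs each time and is not measured. It travels 7 mm down on a spring (2 N at first, 8 N at the bottom) to a hard bottom, and frees the handle about 5 mm down (6 to 7 N); then it can be let go
- handle_bar (a point): centre of the T-handle's steel crossbar, 16 mm wide x 90 mm long x 14 mm tall; x across the bar, y along it, z up its 12 mm stem. At the start it lies in the bezel's slot along the lid's y, its top 1 mm above the bezel, too deep to grasp. Popped out, its centre is 20 mm above the bezel's top, with a gap of 13 mm under it
- lid_hinge (a point): point on the lid's hinge line at the far top edge of the case, 205 mm from the latch axis along the lid's x and 26 mm below latch_centre; the hinge line runs along this point's y; axes as latch_centre's
- handle_pop (a joint): how far the T-handle has popped out: 0 flush and caught, 0.026 m fully out. It springs out by itself (3 to 6 N) once the button is pressed far enough, and stays out
- handle_turn (a joint): turn of the latch stem, rad: 0 locked (bar along the lid's y), grows clockwise seen from above. Turns only when popped out, drags with about 0.12 N m, stays where left. Its hard stop lies between 0.85 and 1.40 rad, set differently each time; the lid comes free only in about the last 0.1 rad before the stop, so turn until the stop is felt
- handle_flex (a joint): how far the crossbar is wrung clockwise against its stem, rad: a springy sleeve of 1.5 N m/rad between the two. About 0.08 while the handle is turning freely; it grows once the stop is met. Beyond 0.30 either way (0.45 N m) the handle is damaged
- lid (a joint): opening angle of the lid in rad: 0 shut, grows as its robot-side edge rises, up to 1.2. A stiff hinge: about 12 N at the handle to lift, and it stays where it is left
- objective: bystander: steel microscope objective lens standing upright, 34 mm across, 42 mm tall; origin under its centre
- eyepiece: bystander: black eyepiece standing upright, 38 mm across, 50 mm tall; origin under its centre
- mount_a: bystander: black resin specimen puck, 30 mm across, 20 mm tall; origin under its centre
- mount_b: bystander: white resin specimen puck, 30 mm across, 20 mm tall; origin under its centre
- slide_box: bystander: wooden slide box 85 x 60 x 32 mm; origin under its centre
- screwdriver: bystander: screwdriver 160 mm long lying on the bench; origin under its middle
- oil_bottle: bystander: small amber bottle with black cap, 34 mm across, 70 mm tall; origin under its centre

How it is judged:
By the outcome, as a careful person would: the job done as asked, in the order asked, and still so for the second after the job is handed in, with the robot touching nothing.
It also fails if it takes over 72 s, if anything falls off the work surface, if the arm or the gripper's body presses on something with over 40 N, if the wrist force passes 120 N, or if a joint passes its speed limit or range.

### The arm

A 6-joint arm with a two-finger parallel gripper is mounted at the origin on the work surface. World frame = base frame: x ahead of the robot, y to its left, z up, the work surface at z = 0. Lengths are in m, angles in degrees, forces in N, time in s.
With the tool pointing down it reaches from about 0.25 to 0.725 m from the base axis. Payload 9.7 kg.
Tool frame: the origin (TCP) lies midway between the tips of the shut fingers; the grasp point (between the pads) lies 19 mm behind it (grip_point_offset is the distance from the TCP to the grasp point, in m); y points along the fingers, z is the direction in which the jaws open and shut, and the axes are right-handed (so a half turn about y gives the same grasp; the last joint's range is limited). The gripper opens to 85 mm and grips with 20 to 120 N. Pads are 22 mm wide; open, the fingers measure 114 mm over their backs; the gripper's body (76 mm by 85 mm) begins 54 mm behind the grasp point. The pads swing forward as they close: fully open they stand 13 mm farther back than shut.
Start: joints at [71.448, 4.979, 10.078, 95.1, 0, 90], TCP at [0.175, 0.521, 0.231] pointing down, gripper open.
Joint ranges: [-179.16, 179.16], [-48.56, 103.87], [-65.8, 70.77], [-126.05, 130.52], [-82.76, 87.17], [-180, 180]. Speed limits (degrees/s): [127.2, 127.2, 147.25, 180, 180, 180].

### API

Orientations are given as [roll, pitch, yaw] about the fixed x, y, z axes, in that order (R = Rz(yaw) Ry(pitch) Rx(roll)).
In Python, from workcell import get_obs, camera, job_done, grip_point_offset gives the robot as it stands.
- The arm moves only by the tool move_arm, never from a script. Its argument "deltas" is a list that holds one entry, the list of rows, each a list of 4 numbers: the shift along the tool's x, y, z in m, then the turn about the tool's y in degrees. A call has 1 to 5 rows; each row is the pose to reach, as a shift and turn from the pose commanded when the call began, along the tool's axes at that moment; what a row does not reach only later rows make up. A row lasts 1/10 s, in which the tool goes at most 50 mm and 8.59 degrees, less where a joint would pass 70% of its speed; a pose out of reach is approached as far as the arm can. A call with a gripper value outside its range is refused whole. "claw" is the finger opening in m, from 0 to 0.0854, set as the call begins (left out, the last holds). The fingers move at their own pace and stop on an object; "newtons" is the grip in N (left out, the last holds). Time passes only in rows, so rows that repeat a pose let the fingers close. It gives the time, the measured TCP pose, the force and the opening at its end, in the units of the state.
- get_obs(): the state, without advancing time (a new reading comes with each control period).
- camera(name): name is "side" or "top" or "wrist"; returns a dict with "color" (400x640x3 uint8, blue, green, red), "range_z" (400x640 float32, m along the optical axis (not along the pixel's ray), 0 where there is no reading), "fx", "fy", "cx", "cy" (pixels), "T" (4x4, takes a point from camera to world coordinates). Camera axes: x right, y down, z forward; pixel columns grow to the right and rows downward; lengths in m; the calibration is good to about 2 mm. A picture is of the moment at which its call begins.
- job_done(): hands the job in, once; it reports no verdict.
The state is a dict: "time": time; "q": joint angles; "qd": joint speeds; "joint_efforts": joint torques, N m; "ee_pos": TCP position; "tcp_rot": TCP orientation; "wrist_force": force on the tool from outside, world axes, zero at the start; "torque": the same for the moment, N m; "opening": finger opening in m.
Only numpy, scipy, OpenCV 4.12 (cv2) and the standard library are available. Lean on these libraries where they do the work, as an engineer would, in place of code of your own. Each camera call takes 0.05 s, during which the arm holds its last target. There are 200 camera calls.

## Working session

There is one attempt and no reset: what is moved stays moved. The work goes in short steps, Python scripts to look and compute and a tool call to move; the robot and the scene stay as the last step left them, time stands still between calls to the robot, and variables do not carry over. Pictures are saved under pics/ and viewed, about 8 in all and at most 12, crops included, and the job is handed in when it is done.

Besides the shell and the picture viewer there is one more tool, called after "Call:" as name(argument=value, ...), one argument or row to a line, values as JSON. move_arm: Moves the arm, as the interface text tells. Its arguments: {"type":"object","properties":{"deltas":{"type":"array"},"claw":{"type":"number"},"newtons":{"type":"number"}},"required":["deltas"]}

```bash
ls; mkdir -p pics; python3 - <<'E'
from workcell import get_obs, camera, grip_point_offset
import cv2, numpy as np
print(get_obs(), grip_point_offset)
ims=[]
for n in ("top","side"):
    c=camera(n); np.savez(f"{n}0.npz",**c); print(n,c["fx"],c["fy"],c["cx"],c["cy"],c["T"].round(3).tolist()); cv2.imwrite(f"pics/{n}0.png",c["color"])
E
```

```text
pics
{'time': 0.0, 'q': array([ 7.14475946e+01,  5.01165984e+00,  1.00342575e+01,  9.51011265e+01,
       -6.79034323e-04,  9.00004775e+01]), 'qd': array([-0.02224295, -0.00118823, -0.01504698, -0.01141075, -0.07016514,
       -0.09148041]), 'joint_efforts': array([-1.51945351e-03, -5.20384133e+01,  4.64807546e+01,  1.59055309e-02,
       -1.94630315e-04, -1.26029857e-05]), 'ee_pos': array([0.17492086, 0.52118798, 0.23057595]), 'tcp_rot': array([-9.00785289e+01, -6.79688086e-04, -1.85528819e+01]), 'wrist_force': array([0.3449968 , 0.04029162, 0.42905474]), 'torque': array([ 0.0446155 ,  0.01695636, -0.03687072]), 'opening': 0.08534706398630007} 0.0187
top 447.18048610393527 447.18048610393527 325.8933834827622 197.62295046624638 [[-0.015, -0.981, 0.193, 0.365], [-1.0, 0.011, -0.023, 0.069], [0.02, -0.193, -0.981, 1.201], [0.0, 0.0, 0.0, 1.0]]
side 464.05281373797135 464.05281373797135 327.3669751982263 196.84445036045472 [[0.659, -0.568, 0.492, 0.109], [-0.752, -0.488, 0.444, -0.366], [-0.012, -0.663, -0.749, 0.797], [0.0, 0.0, 0.0, 1.0]]
```

View pics/top0.png

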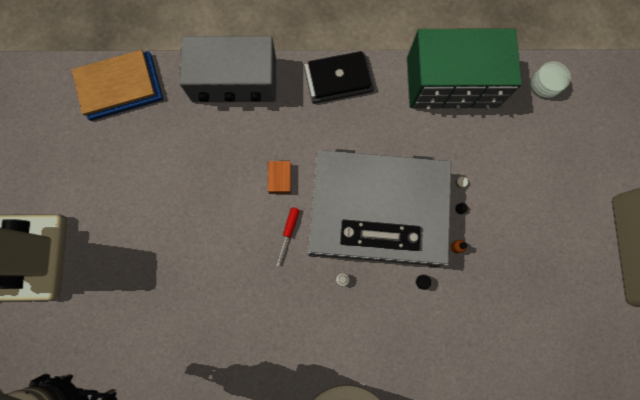

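View pics/side0.png

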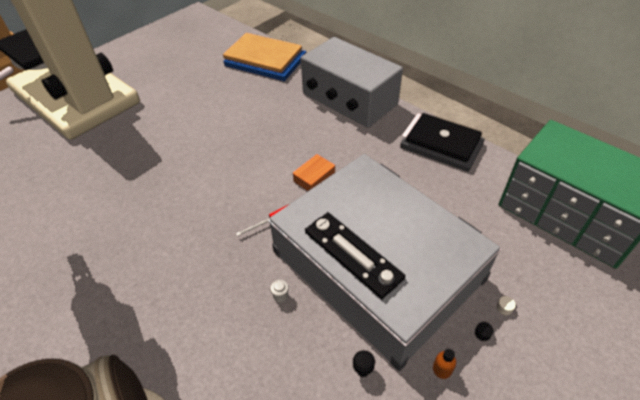

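The top view shows the bezel at about (341–422, 219–250), the screw cap at (348,232), the bar at (380,235) and the button at (413,238), which is the -y end. In the side view the button is at (386,276). Next I cast these onto the bezel's plane.

```bash
cat > h.py <<'E'
import numpy as np, cv2
def ray(c,u,v):
    d=c["T"][:3,:3]@np.array([(u-c["cx"])/c["fx"],(v-c["cy"])/c["fy"],1.]); return c["T"][:3,3],d
def onz(c,u,v,z):
    o,d=ray(c,u,v); return o+d*(z-o[2])/d[2]
def pt(c,u,v):   # from depth, median 3x3
    o,d=ray(c,u,v); z=np.median(c["range_z"][int(v)-1:int(v)+2,int(u)-1:int(u)+2]); return o+d*z
E
python3 - <<'E'
from h import *
for n,roi,pts in (("top",(330,210,105,50),dict(cap=(348,232),bar=(380,235),btn=(413,238))),("side",(300,205,112,100),dict(cap=(323,225),bar=(353,252),btn=(386,276)))):
    c=np.load(n+"0.npz"); x,y,w,h=roi
    g=c["color"][y:y+h,x:x+w].max(2); m=(g<60).astype(np.uint8)
    m=cv2.morphologyEx(m,cv2.MORPH_CLOSE,np.ones((3,3)))
    cs,_=cv2.findContours(m,cv2.RETR_EXTERNAL,cv2.CHAIN_APPROX_NONE); k=max(cs,key=cv2.contourArea)
    P=np.array([onz(c,a+x,b+y,.126)[:2] for a,b in k[:,0]],np.float32)
    print(n,"bezel",cv2.minAreaRect(P),len(P))
    # bright spots within bezel
    b=(c["color"][y:y+h,x:x+w].max(2)>100).astype(np.uint8); f=np.zeros_like(b); cv2.drawContours(f,[k],-1,1,-1); b&=f
    N,_,st,ce=cv2.connectedComponentsWithStats(b)
    for i in range(1,N):
        if st[i,4]>15: print(st[i,4],ce[i]+[x,y],onz(c,*(ce[i]+[x,y]),.13).round(4))
    for q,(u,v) in pts.items(): print(q,pt(c,u,v).round(4))
E
```

```text
top bezel ((0.48251721262931824, -0.0870080515742302), (0.19366919994354248, 0.06149980053305626), 84.49009704589844) 201
70 [348.25714286 231.55714286] [ 0.4915 -0.0082  0.13  ]
217 [380.06912442 234.43778802] [ 0.4836 -0.0847  0.13  ]
51 [413.33333333 236.64705882] [ 0.4772 -0.1648  0.13  ]
cap [ 0.4904 -0.0075  0.1305]
bar [ 0.4825 -0.0849  0.1272]
btn [ 0.473  -0.162   0.1388]
side bezel ((0.4809989631175995, -0.08713847398757935), (0.19409838318824768, 0.062361713498830795), 84.58568572998047) 254
435 [353.22068966 251.1862069 ] [ 0.4821 -0.0882  0.13  ]
24 [324.33333333 239.875     ] [ 0.4675 -0.0341  0.13  ]
129 [386.33333333 275.17054264] [ 0.4806 -0.1605  0.13  ]
25 [365.2  274.92] [ 0.458  -0.1335  0.13  ]
cap [ 0.4902 -0.0108  0.1313]
bar [ 0.4808 -0.0888  0.1295]
btn [ 0.4738 -0.1638  0.1393]
```

Both views agree: the latch axis is at about (0.482, -0.087), the lid's yaw is -5.5° and the button is at about (0.4745, -0.1646), with its top near z 0.139. I'll travel there at height with the fingers shut.

Call:
move_arm(
  deltas=[
    [[0.033,0,-0.037,0],[0.067,0,-0.074,0],[0.1,0,-0.111,0],[0.134,0,-0.148,0],[0.167,0,-0.185,0]],
  ],
  claw=0,
)

```text
time: 0.6
ee_pos: [0.2746, 0.2911, 0.231]
tcp_rot: [-90.0, -0.0, -18.5]
wrist_force: [1.3, -0.8, 0.9]
opening: 0.0124
```

Call:
move_arm(
  deltas=[
    [[0.033,0,-0.037,0],[0.067,0,-0.074,0],[0.1,0,-0.111,0],[0.134,0,-0.148,0],[0.167,0,-0.185,0]],
  ],
)

```text
time: 1.1
ee_pos: [0.3741, 0.0623, 0.2313]
tcp_rot: [-90.0, -0.0, -18.5]
wrist_force: [1.8, 0.9, -0.4]
opening: -0.0001
```

Call:
move_arm(
  deltas=[
    [[0,0,0,8.5],[0,0,0,17],[0,0,0,25.5],[0,0,0,34],[0,0,0,42]],
  ],
)

```text
time: 1.6
ee_pos: [0.3738, 0.0642, 0.231]
tcp_rot: [-90.0, 0.0, -60.9]
wrist_force: [-0.4, -0.6, 0.3]
opening: -0.0
```

Call:
move_arm(
  deltas=[
    [[0,0,0,8],[0,0,0,16],[0,0,0,24],[0,0,0,32],[0,0,0,35]],
  ],
)

```text
time: 2.1
ee_pos: [0.3737, 0.0643, 0.231]
tcp_rot: [-90.0, -0.0, -95.8]
wrist_force: [0.3, -0.4, 0.7]
opening: 0.0002
```

Call:
move_arm(
  deltas=[
    [[0.043,0,0.024,0],[0.087,0,0.049,0],[0.131,0,0.074,0],[0.174,0,0.098,0],[0.218,0,0.1225,0]],
  ],
)

```text
time: 2.6
ee_pos: [0.4747, -0.1658, 0.231]
tcp_rot: [-90.0, 0.0, -95.6]
wrist_force: [1.1, 0.9, 1.0]
opening: -0.0
```

Call:
move_arm(
  deltas=[
    [[0,0.01,0,0],[0,0.02,0,0],[0,0.02,0,0]],
  ],
)

```text
time: 2.9
ee_pos: [0.4735, -0.1629, 0.2096]
tcp_rot: [-90.2, 0.0, -95.5]
wrist_force: [0.1, -0.4, 1.2]
opening: 0.0
```

```bash
python3 - <<'E'
from workcell import get_obs, camera
from h import *
o=get_obs(); print(o["ee_pos"],o["tcp_rot"],o["q"],o["wrist_force"])
c=camera("wrist"); np.savez("w1.npz",**c); cv2.imwrite("pics/w1.png",c["color"]); print(c["T"].round(3).tolist(),c["fx"],c["cx"],c["cy"])
E
```

```text
[ 0.47352601 -0.16292524  0.20955665] [-9.01569931e+01  4.72841532e-02 -9.55361561e+01] [-1.89920912e+01 -2.00502668e+00  5.30092884e-01  9.26988060e+01
  9.45413547e-03  7.65439866e+01] [ 0.12955535 -0.41442404  1.18275294]
[[0.995, -0.093, -0.029, 0.482], [-0.097, -0.958, -0.271, -0.093], [-0.003, 0.272, -0.962, 0.352], [0.0, 0.0, 0.0, 1.0]] 293.3911360194268 315.12357505527945 194.73840329734455
```

View pics/w1.png

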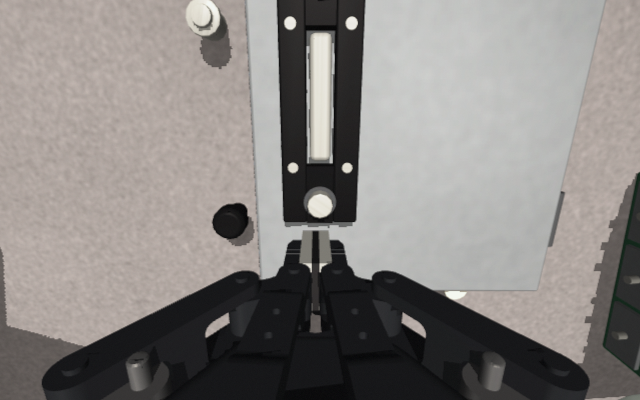

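The wrist view shows the button at (319,204), the bar from (319,35) to (319,160) and the shut fingertips at about (316,250). I'll measure the button from this view.

```bash
python3 - <<'E'
from h import *
c=np.load("w1.npz")
for n,(u,v) in dict(btn=(319,202),bar=(320,97),bez=(295,140),bez2=(347,140)).items(): print(n,pt(c,u,v).round(4))
# button top blob from bright mask
m=(c["color"].min(2)>190).astype(np.uint8)
N,_,st,ce=cv2.connectedComponentsWithStats(m)
for i in range(1,N):
    if 285<ce[i][0]<355 and ce[i][1]<230 and st[i,4]>30: print(st[i],ce[i],onz(c,*ce[i],.139).round(4),onz(c,*ce[i],.127).round(4))
E
```

```text
btn [ 0.4776 -0.1593  0.1377]
bar [ 0.4856 -0.0831  0.1272]
bez [ 0.4639 -0.1121  0.1259]
bez2 [ 0.5032 -0.1159  0.1257]
[285  17  11  12 108] [289.83333333  22.5       ] [ 0.4702 -0.0362  0.139 ] [ 0.4696 -0.033   0.127 ]
[346  17  11  12 105] [351.28571429  22.55238095] [ 0.5097 -0.0401  0.139 ] [ 0.5113 -0.0371  0.127 ]
[ 313   34   16  124 1879] [320.42895157  93.35391166] [ 0.4859 -0.0813  0.139 ] [ 0.4862 -0.0806  0.127 ]
[307  61   2  29  38] [307.26315789  77.13157895] [ 0.478  -0.0701  0.139 ] [ 0.4778 -0.0688  0.127 ]
[289 163   8   9  62] [292.53225806 167.24193548] [ 0.4608 -0.1304  0.139 ] [ 0.4596 -0.1325  0.127 ]
[343 163   9   9  63] [346.65079365 167.25396825] [ 0.5003 -0.1342  0.139 ] [ 0.5014 -0.1366  0.127 ]
[308 194  24  23 411] [319.76155718 205.2919708 ] [ 0.478  -0.1615  0.139 ] [ 0.4778 -0.1654  0.127 ]
[300 226  20   5  49] [307.83673469 228.28571429] [ 0.467  -0.1793  0.139 ] [ 0.4662 -0.1842  0.127 ]
```

Call:
move_arm(
  deltas=[
    [[-0.0025,0.02,0.002,0],[-0.0025,0.04,0.002,0],[-0.0025,0.055,0.002,0],[-0.0025,0.065,0.002,0],[-0.0025,0.065,0.002,0]],
  ],
)

```text
time: 3.45
ee_pos: [0.4761, -0.1608, 0.1454]
tcp_rot: [-90.1, 0.0, -95.5]
wrist_force: [-0.6, 0.2, 0.1]
opening: -0.0
```

Call:
move_arm(
  deltas=[
    [[0,0,0,0],[0,0,0,0]],
  ],
)

```text
time: 3.65
ee_pos: [0.477, -0.1615, 0.1473]
tcp_rot: [-89.9, -0.0, -95.6]
wrist_force: [-0.0, -0.7, 1.1]
opening: -0.0001
```

Call:
move_arm(
  deltas=[
    [[0,0.002,0,0],[0,0.004,0,0],[0,0.006,0,0],[0,0.007,0,0],[0,0.008,0,0]],
  ],
)

```text
time: 4.15
ee_pos: [0.4766, -0.1614, 0.1381]
tcp_rot: [-90.0, 0.0, -95.6]
wrist_force: [-0.6, -0.2, 3.3]
opening: -0.0002
```

```bash
cat > s.py <<'E'
from workcell import get_obs
o=get_obs(); print(*[(k,o[k].round(4)) for k in ("ee_pos","tcp_rot","wrist_force","torque")],o["q"][5].round(1),o["time"],o["opening"])
E
python3 s.py
```

```text
('ee_pos', array([ 0.4766, -0.1614,  0.1381])) ('tcp_rot', array([-9.00084e+01,  2.80000e-03, -9.55555e+01])) ('wrist_force', array([-0.5861, -0.2219,  3.2569])) ('torque', array([0.0128, 0.0183, 0.0369])) 76.8 4.15 -0.00021090212962799734
```

Contact at about z 0.138, with 3 N. I'll press on in small steps.

Call:
move_arm(
  deltas=[
    [[0,0.001,0,0],[0,0.002,0,0],[0,0.003,0,0],[0,0.003,0,0]],
  ],
)

```text
time: 4.55
ee_pos: [0.4767, -0.1614, 0.136]
tcp_rot: [-90.0, -0.0, -95.6]
wrist_force: [-2.1, 0.5, 4.2]
opening: -0.0
```

Call:
move_arm(
  deltas=[
    [[0,0.0005,0,0],[0,0.001,0,0],[0,0.0015,0,0],[0,0.0015,0,0]],
  ],
)

```text
time: 4.95
ee_pos: [0.4767, -0.1615, 0.1346]
tcp_rot: [-89.9, -0.0, -95.6]
wrist_force: [-2.8, 0.2, 6.4]
opening: -0.0002
```

```bash
python3 - <<'E'
from workcell import camera,get_obs
from h import *
c=camera("wrist"); np.savez("w2.npz",**c); print("bar",pt(c,320,97),pt(c,320,60)); print(get_obs()["wrist_force"],get_obs()["ee_pos"])
E
```

```text
bar [ 0.48752826 -0.08497472  0.12734811] [ 0.48904517 -0.06864515  0.12756195]
[-1.59038092  0.50279514  5.95663301] [ 0.47670216 -0.16144113  0.13457602]
```

Call:
move_arm(
  deltas=[
    [[0,0.0005,0,0],[0,0.001,0,0],[0,0.001,0,0]],
  ],
)

```text
time: 5.3
ee_pos: [0.4767, -0.1614, 0.1338]
tcp_rot: [-89.9, -0.0, -95.6]
wrist_force: [-2.8, 0.5, 7.9]
opening: 0.0001
```

```bash
cat > b.py <<'E'
from workcell import camera,get_obs
from h import *
c=camera("wrist"); np.savez("w2.npz",**c); print("bar",pt(c,320,97),pt(c,320,60)); print(get_obs()["wrist_force"],get_obs()["ee_pos"])
E
python3 b.py
```

```text
bar [ 0.48754254 -0.08502377  0.1274254 ] [ 0.4890576  -0.06875802  0.12740056]
[-2.60641386  0.60438493  7.49280788] [ 0.47673362 -0.16145842  0.13376992]
```

Call:
move_arm(
  deltas=[
    [[0,0.0005,0,0],[0,0.001,0,0],[0,0.001,0,0]],
  ],
)

```text
time: 5.65
ee_pos: [0.4767, -0.1614, 0.1326]
tcp_rot: [-90.0, -0.0, -95.6]
wrist_force: [-2.5, -0.4, 6.9]
opening: -0.0001
```

```bash
python3 b.py
```

```text
bar [ 0.48696547 -0.08615158  0.15270171] [ 0.48821471 -0.07276601  0.15253944]
[-2.06363334 -0.16592706  5.94084309] [ 0.47673664 -0.16144916  0.13259635]
```

Popped out: the bar's top is at 0.1527 (0.1535 expected). I'll raise the tool and measure the bar from the depth in this last picture.

Call:
move_arm(
  deltas=[
    [[0,-0.01,0,0],[0,-0.03,0,0],[0,-0.055,0,0],[0,-0.075,0,0],[0,-0.075,0,0]],
  ],
  claw=0.05,
)

```text
time: 6.2
ee_pos: [0.4777, -0.1617, 0.21]
tcp_rot: [-89.8, -0.1, -95.6]
wrist_force: [0.9, -0.3, 0.2]
opening: 0.05
```

```bash
cat > bar.py <<'E'
from workcell import camera,get_obs
from h import *
import sys
lo,hi=float(sys.argv[1]),float(sys.argv[2])
c=camera("wrist"); np.savez("w3.npz",**c); cv2.imwrite("pics/w3.png",c["color"])
v,u=np.mgrid[0:400,0:640]; z=c["range_z"]
P=np.stack([(u-c["cx"])/c["fx"]*z,(v-c["cy"])/c["fy"]*z,z],-1)@c["T"][:3,:3].T+c["T"][:3,3]
m=(z>0)&(P[...,2]>lo)&(P[...,2]<hi)&(abs(P[...,0]-.484)<.08)&(abs(P[...,1]+.085)<.062)
N,l,st,ce=cv2.connectedComponentsWithStats(m.astype(np.uint8)); i=1+st[1:,4].argmax(); m=l==i
print(st[i],ce[i],P[m].mean(0),cv2.minAreaRect(P[m][:,:2].astype(np.float32)))
o=get_obs(); print(o["ee_pos"],o["tcp_rot"],o["wrist_force"])
E
python3 bar.py .146 .16
```

```text
[ 302   25   25  143 3420] [314.03070175  94.57894737] [ 0.48592704 -0.08220585  0.15221863] ((0.48561447858810425, -0.08492127805948257), (0.08834147453308105, 0.01601562276482582), 84.8667221069336)
[ 0.47727476 -0.16162466  0.2082547 ] [-8.98634380e+01 -3.27063458e-02 -9.55507333e+01] [-0.07451513 -0.44070647 -1.20840291]
```

Call:
move_arm(
  deltas=[
    [[-0.035,0,0,0],[-0.077,0,0.001,0],[-0.077,0.03,0.001,0],[-0.077,0.055,0.001,0],[-0.077,0.068,0.001,0]],
  ],
)

```text
time: 6.75
ee_pos: [0.4839, -0.0843, 0.1359]
tcp_rot: [-90.2, 0.0, -95.5]
wrist_force: [-0.2, 0.4, -0.1]
opening: 0.05
```

Call:
move_arm(
  deltas=[
    [[0,0,0,0],[0,0,0,0]],
  ],
)

```text
time: 6.95
ee_pos: [0.4851, -0.0851, 0.1393]
tcp_rot: [-90.0, 0.0, -95.6]
wrist_force: [0.1, 0.0, 0.1]
opening: 0.0498
```

```bash
python3 bar.py .146 .16; python3 s.py
```

```text
[ 297  167   35  166 5222] [314.06568365 247.5618537 ] [ 0.48616947 -0.07895893  0.15223886] ((0.48571133613586426, -0.0831519067287445), (0.08737895637750626, 0.016112031415104866), 84.41014862060547)
[ 0.48545599 -0.08518809  0.1398371 ] [-8.99344764e+01 -5.70205896e-03 -9.55810256e+01] [-0.2816029  -0.66591459  1.05516606]
('ee_pos', array([ 0.4855, -0.0852,  0.1398])) ('tcp_rot', array([-8.99345e+01, -5.70000e-03, -9.55810e+01])) ('wrist_force', array([-0.2816, -0.6659,  1.0552])) ('torque', array([0.02  , 0.0185, 0.0127])) 85.6 7.0 0.0501394957240695
```

View pics/w3.png

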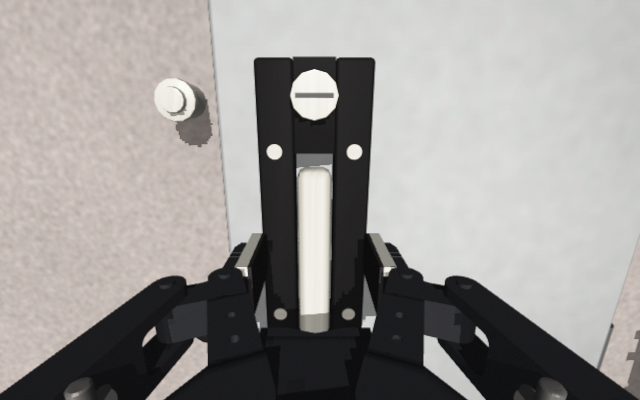

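The wrist view shows the fingers straddling the bar, with the pads at (250,255) and (380,255) and the bar at u≈314. I'll close gently.

Call:
move_arm(
  deltas=[
    [[0,0,0,0],[0,0,0,0],[0,0,0,0],[0,0,0,0]],
  ],
  claw=0.01,
  newtons=25,
)

```text
time: 7.4
ee_pos: [0.4847, -0.085, 0.1391]
tcp_rot: [-90.0, -0.0, -95.6]
wrist_force: [-4.0, 0.1, 2.2]
opening: 0.015
```

```bash
python3 s.py
```

```text
('ee_pos', array([ 0.4847, -0.085 ,  0.1391])) ('tcp_rot', array([-9.00316e+01, -1.22000e-02, -9.55629e+01])) ('wrist_force', array([-4.0173,  0.0816,  2.2404])) ('torque', array([-0.0913,  0.8494, -0.0152])) 85.6 7.4 0.015012082268326838
```

Call:
move_arm(
  deltas=[
    [[0,0,-0.0015,0],[0,0,-0.0015,4],[0,0,-0.0015,8],[0,0,-0.0015,12],[0,0,-0.0015,12]],
  ],
  newtons=20,
  claw=0.01,
)

```text
time: 7.9
ee_pos: [0.4846, -0.085, 0.1394]
tcp_rot: [-89.8, 0.0, -107.6]
wrist_force: [4.0, -1.2, 1.9]
opening: 0.015
```

```bash
python3 s.py
```

```text
('ee_pos', array([ 0.4846, -0.085 ,  0.1394])) ('tcp_rot', array([-8.98402e+01,  1.00000e-02, -1.07603e+02])) ('wrist_force', array([ 3.9667, -1.1992,  1.8985])) ('torque', array([-0.4576, -0.9461,  0.1198])) 97.7 7.9 0.014997423518021595
```

Call:
move_arm(
  deltas=[
    [[0,0,0.0008,4],[0,0,0.0008,9],[0,0,0.0008,14],[0,0,0.0008,19],[0,0,0.0008,24]],
  ],
)

```text
time: 8.4
ee_pos: [0.4851, -0.0852, 0.1393]
tcp_rot: [-89.9, 0.0, -131.6]
wrist_force: [2.2, -2.3, 2.7]
opening: 0.0152
```

```bash
python3 s.py
```

```text
('ee_pos', array([ 0.4851, -0.0852,  0.1393])) ('tcp_rot', array([-8.989170e+01,  4.030000e-02, -1.316224e+02])) ('wrist_force', array([ 2.1839, -2.2978,  2.6515])) ('torque', array([-0.5998, -0.6835,  0.0947])) 121.7 8.4 0.015190529164091986
```

Call:
move_arm(
  deltas=[
    [[0,0,0.0004,3],[0,0,0.0004,6],[0,0,0.0004,9],[0,0,0.0004,11],[0,0,0.0004,12]],
  ],
)

```text
time: 8.9
ee_pos: [0.4852, -0.0855, 0.1391]
tcp_rot: [-89.9, 0.0, -143.5]
wrist_force: [2.1, -2.0, 2.1]
opening: 0.0151
```

```bash
python3 s.py
```

```text
('ee_pos', array([ 0.4852, -0.0855,  0.1391])) ('tcp_rot', array([-8.992320e+01,  4.300000e-02, -1.435047e+02])) ('wrist_force', array([ 2.1067, -2.0162,  2.1485])) ('torque', array([-0.5509, -0.6767,  0.1004])) 133.5 8.9 0.015117329588557505
```

Turned 48°, and the drag is steady at 0.10–0.12 N m. From here I'll go in 4° checks.

Call:
move_arm(
  deltas=[
    [[0,0,0,1],[0,0,0,2],[0,0,0,3],[0,0,0,4],[0,0,0,4]],
  ],
)

```text
time: 9.4
ee_pos: [0.4852, -0.0855, 0.139]
tcp_rot: [-89.9, 0.0, -147.6]
wrist_force: [3.7, -3.1, 3.0]
opening: 0.0152
```

```bash
python3 s.py
```

```text
('ee_pos', array([ 0.4852, -0.0855,  0.139 ])) ('tcp_rot', array([-8.993080e+01,  3.850000e-02, -1.475725e+02])) ('wrist_force', array([ 3.7095, -3.0725,  2.9988])) ('torque', array([-0.8228, -1.0086,  0.1161])) 137.6 9.4 0.015210996735792424
```

Call:
move_arm(
  deltas=[
    [[0,0,0.0007,1],[0,0,0.0007,2],[0,0,0.0007,3],[0,0,0.0007,4],[0,0,0.0007,4]],
  ],
)

```text
time: 9.9
ee_pos: [0.4852, -0.0857, 0.1388]
tcp_rot: [-90.0, 0.0, -151.6]
wrist_force: [4.3, 0.4, 2.3]
opening: 0.0152
```

```bash
python3 s.py
```

```text
('ee_pos', array([ 0.4852, -0.0857,  0.1388])) ('tcp_rot', array([-8.999630e+01,  2.420000e-02, -1.515901e+02])) ('wrist_force', array([4.3056, 0.3856, 2.3071])) ('torque', array([-0.1275, -1.0269,  0.0965])) 141.6 9.9 0.015214327544176336
```

Call:
move_arm(
  deltas=[
    [[0,0,0,1],[0,0,0,2],[0,0,0,3],[0,0,0,4],[0,0,0,4]],
  ],
)

```text
time: 10.4
ee_pos: [0.4852, -0.0858, 0.1389]
tcp_rot: [-90.0, 0.0, -155.6]
wrist_force: [5.2, -0.4, 3.0]
opening: 0.0152
```

```bash
python3 s.py
```

```text
('ee_pos', array([ 0.4852, -0.0858,  0.1389])) ('tcp_rot', array([-8.99915e+01,  2.22000e-02, -1.55630e+02])) ('wrist_force', array([ 5.2044, -0.3544,  2.9529])) ('torque', array([-0.0854, -1.1575,  0.1039])) 145.6 10.4 0.015199400575579362
```

Call:
move_arm(
  deltas=[
    [[0,0,0,1],[0,0,0,2],[0,0,0,3],[0,0,0,4],[0,0,0,4]],
  ],
)

```text
time: 10.9
ee_pos: [0.4852, -0.0859, 0.1389]
tcp_rot: [-90.0, 0.0, -159.6]
wrist_force: [5.2, -0.7, 3.0]
opening: 0.015
```

```bash
python3 s.py
```

```text
('ee_pos', array([ 0.4852, -0.0859,  0.1389])) ('tcp_rot', array([-8.99852e+01,  1.97000e-02, -1.59632e+02])) ('wrist_force', array([ 5.1849, -0.7238,  2.9817])) ('torque', array([-0.2479, -1.1804,  0.1276])) 149.6 10.9 0.014982209830151139
```

Call:
move_arm(
  deltas=[
    [[0,0,0,1],[0,0,0,2],[0,0,0,3],[0,0,0,4],[0,0,0,4]],
  ],
)

```text
time: 11.4
ee_pos: [0.4852, -0.0859, 0.1389]
tcp_rot: [-90.0, 0.0, -163.6]
wrist_force: [4.9, 0.6, 2.0]
opening: 0.0154
```

```bash
python3 s.py
```

```text
('ee_pos', array([ 0.4852, -0.0859,  0.1389])) ('tcp_rot', array([-8.997850e+01,  1.950000e-02, -1.636366e+02])) ('wrist_force', array([4.8699, 0.5859, 1.9856])) ('torque', array([-0.2554, -1.1673,  0.1366])) 153.6 11.4 0.01538500405693708
```

Call:
move_arm(
  deltas=[
    [[0,0,0,1],[0,0,0,2],[0,0,0,3],[0,0,0,3]],
  ],
)

```text
time: 11.8
ee_pos: [0.4852, -0.086, 0.1389]
tcp_rot: [-90.0, 0.0, -166.6]
wrist_force: [6.0, -1.4, 2.3]
opening: 0.0152
```

```bash
python3 s.py
```

```text
('ee_pos', array([ 0.4852, -0.086 ,  0.1389])) ('tcp_rot', array([-8.99745e+01,  2.22000e-02, -1.66636e+02])) ('wrist_force', array([ 6.0141, -1.3621,  2.29  ])) ('torque', array([-0.3189, -1.1928,  0.1158])) 156.6 11.8 0.015203214183264197
```

Call:
move_arm(
  deltas=[
    [[-0.0005,0,0,1],[-0.0005,0,0,2],[-0.0005,0,0,3],[-0.0005,0,0,4],[-0.0005,0,0,4]],
  ],
)

```text
time: 12.3
ee_pos: [0.4854, -0.0859, 0.1387]
tcp_rot: [-90.0, -0.0, -170.6]
wrist_force: [1.8, -3.6, 1.9]
opening: 0.0155
```

```bash
python3 s.py
```

```text
('ee_pos', array([ 0.4854, -0.0859,  0.1387])) ('tcp_rot', array([-8.997720e+01, -2.460000e-02, -1.706184e+02])) ('wrist_force', array([ 1.8245, -3.5739,  1.9262])) ('torque', array([-1.036 , -0.5182,  0.1381])) 160.6 12.3 0.015542526752112205
```

Call:
move_arm(
  deltas=[
    [[0,0,0,1],[0,0,0,2],[0,0,0,3],[0,0,0,4],[0,0,0,4]],
  ],
)

```text
time: 12.8
ee_pos: [0.4854, -0.086, 0.1387]
tcp_rot: [-90.0, -0.0, -174.6]
wrist_force: [3.0, -4.3, 2.7]
opening: 0.0149
```

```bash
python3 s.py
```

```text
('ee_pos', array([ 0.4854, -0.086 ,  0.1387])) ('tcp_rot', array([-8.99694e+01, -2.33000e-02, -1.74645e+02])) ('wrist_force', array([ 2.9587, -4.2975,  2.6923])) ('torque', array([-1.1696, -0.4358,  0.1423])) 164.6 12.8 0.014891739017934377
```

Call:
move_arm(
  deltas=[
    [[0,0,0,1],[0,0,0,2],[0,0,0,3],[0,0,0,3]],
  ],
)

```text
time: 13.2
ee_pos: [0.4854, -0.086, 0.1388]
tcp_rot: [-90.0, -0.0, -177.6]
wrist_force: [1.7, -5.1, 2.1]
opening: 0.0149
```

```bash
python3 s.py
```

```text
('ee_pos', array([ 0.4854, -0.086 ,  0.1388])) ('tcp_rot', array([-8.99624e+01, -1.83000e-02, -1.77642e+02])) ('wrist_force', array([ 1.7285, -5.0575,  2.1348])) ('torque', array([-1.3006, -0.4291,  0.1843])) 167.6 13.2 0.014865044448164168
```

Call:
move_arm(
  deltas=[
    [[0,0,0,1],[0,0,0,2],[0,0,0,2.5],[0,0,0,2.5]],
  ],
)

```text
time: 13.6
ee_pos: [0.4854, -0.086, 0.1387]
tcp_rot: [-90.0, -0.0, 179.9]
wrist_force: [0.6, -6.1, 2.7]
opening: 0.0156
```

```bash
python3 s.py
```

```text
('ee_pos', array([ 0.4854, -0.086 ,  0.1387])) ('tcp_rot', array([-8.995750e+01, -2.180000e-02,  1.798759e+02])) ('wrist_force', array([ 0.5747, -6.0867,  2.6578])) ('torque', array([-1.3302, -0.3986,  0.2352])) 170.1 13.6 0.015614199837222283
```

The stop is felt: torque rose from 0.12 to 0.184 to 0.235 N m at a constant rate per degree, with the stem at about 1.32 rad. I'll unwind the sleeve (about 8°), ease off the side force and take a firmer grip for the lift.

Call:
move_arm(
  deltas=[
    [[0,0,0.0005,-2],[0,0,0.001,-4],[0,0,0.001,-6],[0,0,0.001,-8],[0,0,0.001,-8]],
  ],
)

```text
time: 14.1
ee_pos: [0.4854, -0.0862, 0.1386]
tcp_rot: [-90.1, -0.0, -172.0]
wrist_force: [1.6, 0.1, 1.9]
opening: 0.0152
```

Call:
move_arm(
  deltas=[
    [[0,0,0,0],[0,0,0,0]],
  ],
  claw=0.01,
  newtons=45,
)

```text
time: 14.3
ee_pos: [0.4854, -0.0862, 0.1387]
tcp_rot: [-90.1, -0.0, -172.1]
wrist_force: [1.4, 3.6, 2.1]
opening: 0.0147
```

```bash
python3 s.py
```

```text
('ee_pos', array([ 0.4854, -0.0862,  0.1387])) ('tcp_rot', array([-9.006290e+01, -1.330000e-02, -1.720939e+02])) ('wrist_force', array([1.4009, 3.5917, 2.0878])) ('torque', array([ 0.4501, -0.2963,  0.0051])) 162.0 14.3 0.014681096814020723
```

Call:
move_arm(
  deltas=[
    [[-0.001,-0.0045,0.0002,0],[-0.0021,-0.009,0.0005,0],[-0.0033,-0.0135,0.0008,0],[-0.0047,-0.0177,0.0011,0],[-0.0047,-0.0177,0.0011,0]],
  ],
)

```text
time: 14.8
ee_pos: [0.4896, -0.0866, 0.1561]
tcp_rot: [-90.1, -0.1, -172.0]
wrist_force: [-1.6, 5.2, -7.1]
opening: 0.0144
```

```bash
python3 s.py; python3 - <<'E'
from workcell import camera
import cv2
from h import *
c=camera("side"); np.savez("side1.npz",**c); cv2.imwrite("pics/side1.png",c["color"])
E
```

```text
('ee_pos', array([ 0.4896, -0.0866,  0.1561])) ('tcp_rot', array([-9.01030e+01, -1.44100e-01, -1.72048e+02])) ('wrist_force', array([-1.6262,  5.2406, -7.1411])) ('torque', array([1.2292, 0.8539, 0.0115])) 162.0 14.8 0.01439825454567948
```

View pics/side1.png

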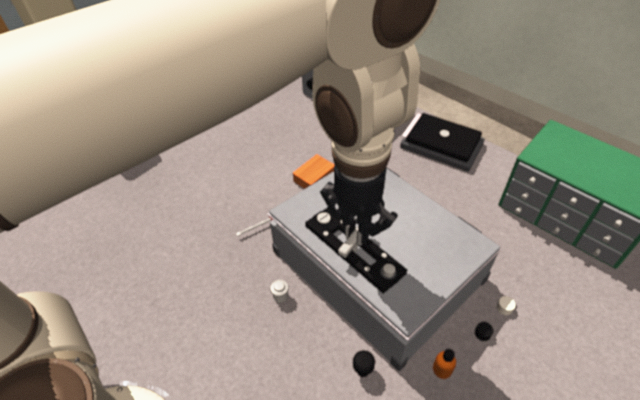

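The side view shows the gripper on the bar at (348,240). Whether the lid moved is not plain by eye, so I'll check by depth.

```bash
cat > lid.py <<'E'
from workcell import camera
from h import *
c=camera("side"); np.savez("side_last.npz",**c); cv2.imwrite("pics/side_last.png",c["color"])
T=c["T"];v,u=np.mgrid[0:400,0:640]; z=c["range_z"]
P=np.stack([(u-c["cx"])/c["fx"]*z,(v-c["cy"])/c["fy"]*z,z],-1)@T[:3,:3].T+T[:3,3]
ex=np.array([.9954,-.0958]);ey=np.array([.0958,.9954]); L=np.array([.4845,-.086])
s=(P[...,:2]-L)@ex; t=(P[...,:2]-L)@ey; h=P[...,2]
m=(z>0)&(abs(t+.13)<.025)&(s>-.04)&(s<.18)&(h>.105)   # -y strip of the lid, beside the bezel
a,b=np.polyfit(s[m],h[m],1); r=h[m]-(a*s[m]+b); k=abs(r)<.004
i=np.flatnonzero(m.ravel())[k]; a,b=np.polyfit(s.ravel()[i],h.ravel()[i],1)
print("lid angle",np.degrees(np.arctan(-a)),"n",k.sum(),"z at hinge",a*.205+b,"z at latch",b)
E
python3 lid.py
```

```text
lid angle 4.430192953042984 n 3205 z at hinge 0.11391229823510406 z at latch 0.12979486069869872
```

Call:
move_arm(
  deltas=[
    [[-0.0029,-0.0087,0.0001,0],[-0.0061,-0.0172,0.0008,0],[-0.0097,-0.0257,0.0016,-0.5],[-0.0137,-0.0338,0.0026,-0.5],[-0.0137,-0.0338,0.0026,-0.5]],
  ],
)

```text
time: 15.4
ee_pos: [0.5054, -0.0876, 0.192]
tcp_rot: [-90.0, 0.1, -171.5]
wrist_force: [0.8, 5.4, -3.8]
opening: 0.0148
```

```bash
python3 s.py; python3 lid.py
```

```text
('ee_pos', array([ 0.5054, -0.0876,  0.192 ])) ('tcp_rot', array([-9.001000e+01,  1.246000e-01, -1.715354e+02])) ('wrist_force', array([ 0.7851,  5.4088, -3.7983])) ('torque', array([ 1.3964,  0.2615, -0.0885])) 161.7 15.4 0.014768166562286503
lid angle 14.7090497109712 n 2941 z at hinge 0.11430546874646373 z at latch 0.16812082108639284
```

Call:
move_arm(
  deltas=[
    [[-0.0044,-0.008,0.0006,0.3],[-0.0089,-0.0158,0.0014,0.5],[-0.0139,-0.0234,0.0027,0.7],[-0.0191,-0.0308,0.004,0.7],[-0.0191,-0.0308,0.004,0.7]],
  ],
)

```text
time: 15.95
ee_pos: [0.5251, -0.0891, 0.2225]
tcp_rot: [-90.0, 0.1, -172.2]
wrist_force: [4.1, 2.8, -3.5]
opening: 0.0145
```

```bash
python3 s.py; python3 lid.py
```

```text
('ee_pos', array([ 0.5251, -0.0891,  0.2225])) ('tcp_rot', array([-8.996400e+01,  1.364000e-01, -1.722485e+02])) ('wrist_force', array([ 4.0848,  2.7897, -3.4595])) ('torque', array([ 0.8199, -0.4673, -0.0625])) 162.6 15.95 0.014464888729915065
lid angle 23.906966513391406 n 2484 z at hinge 0.11533389690837703 z at latch 0.20620721462656366
```

Call:
move_arm(
  deltas=[
    [[-0.0056,-0.007,0.001,0.3],[-0.0115,-0.014,0.0025,0.5],[-0.019,-0.0222,0.0044,0.5],[-0.019,-0.0222,0.0044,0.5]],
  ],
)

```text
time: 16.4
ee_pos: [0.5438, -0.0908, 0.2438]
tcp_rot: [-90.0, 0.1, -172.7]
wrist_force: [3.1, 3.7, -6.4]
opening: 0.0146
```

```bash
python3 s.py; python3 lid.py
```

```text
('ee_pos', array([ 0.5438, -0.0908,  0.2438])) ('tcp_rot', array([-8.999130e+01,  5.290000e-02, -1.727448e+02])) ('wrist_force', array([ 3.0693,  3.7447, -6.4268])) ('torque', array([ 0.894 , -0.315 , -0.0685])) 163.3 16.4 0.014565693518910515
lid angle 31.059250835882505 n 1931 z at hinge 0.11654254970705548 z at latch 0.2400076884601424
```

View pics/side_last.png

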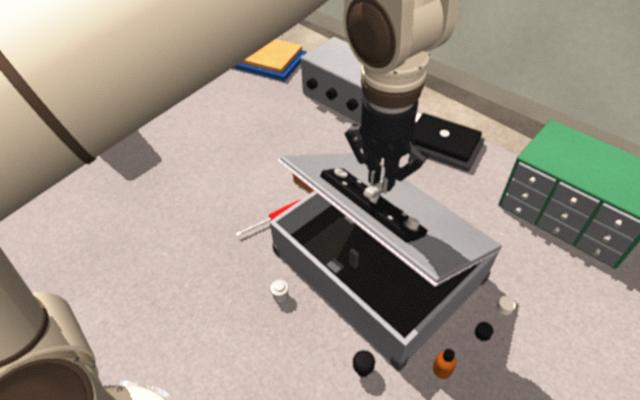

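The lid stands at 31°, with the gripper at (375,160) on the bar and the bystanders unmoved. I'll release and go straight up.

Call:
move_arm(
  deltas=[
    [[0,0,0,0],[0,0,0,0],[0,0,0,0],[0,-0.002,0,0],[0,-0.005,0,0]],
  ],
  claw=0.04,
  newtons=20,
)

```text
time: 16.95
ee_pos: [0.543, -0.0909, 0.2487]
tcp_rot: [-90.0, 0.0, -172.8]
wrist_force: [0.6, 0.5, 0.8]
opening: 0.04
```

```bash
python3 s.py; python3 lid.py
```

```text
('ee_pos', array([ 0.543 , -0.0909,  0.2487])) ('tcp_rot', array([-8.998390e+01,  1.900000e-02, -1.727592e+02])) ('wrist_force', array([0.6326, 0.4898, 0.797 ])) ('torque', array([-0.0073,  0.0207, -0.0177])) 163.3 16.95 0.039978238287684535
lid angle 31.041510832995947 n 1925 z at hinge 0.11655663922175269 z at latch 0.23993529848831527
```

Call:
move_arm(
  deltas=[
    [[0,-0.015,0,0],[0,-0.035,0,0],[0,-0.06,0,0],[0,-0.09,0,0],[0,-0.11,0,0]],
  ],
)

```text
time: 17.5
ee_pos: [0.5431, -0.0908, 0.3605]
tcp_rot: [-90.0, 0.1, -172.8]
wrist_force: [0.3, 0.1, -0.5]
opening: 0.0399
```

Call:
move_arm(
  deltas=[
    [[0.04,0,0,0],[0.08,0,0,0],[0.12,0,0,0],[0.12,0,0,0],[0.12,0,0,0]],
  ],
)

```text
time: 18.0
ee_pos: [0.4237, -0.1061, 0.3592]
tcp_rot: [-90.0, 0.1, -172.8]
wrist_force: [0.0, 0.2, -0.5]
opening: 0.04
```

```bash
python3 s.py; python3 lid.py; python3 - <<'E'
from workcell import camera
from h import *
a=camera("wrist")["color"]; b=np.load("side_last.npz")["color"]
cv2.imwrite("pics/fin.png",cv2.resize(np.hstack([b[80:380,200:560],a[50:350,140:500]]),(720,300)))
E
```

```text
('ee_pos', array([ 0.4237, -0.1061,  0.3592])) ('tcp_rot', array([-8.995180e+01,  1.213000e-01, -1.727949e+02])) ('wrist_force', array([ 0.0036,  0.1511, -0.5011])) ('torque', array([-0.0535, -0.0233, -0.0277])) 158.7 18.0 0.040027558550247436
lid angle 31.047720909724987 n 1929 z at hinge 0.11656062726075539 z at latch 0.23996955592400282
```

View pics/fin.png

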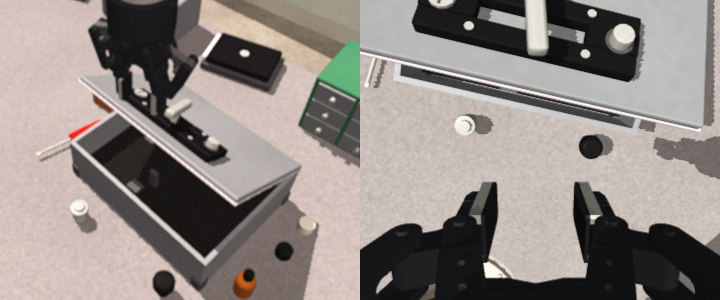

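The lid stands at 31°. The handle is out and turned (bar at (537,30) in the wrist half), the gripper is clear, and the bystanders are in place. I'm handing the job in.

```bash
python3 -c "
from workcell import job_done; print(job_done())"
```

```text
the job is handed in; nothing more can be done
None
```

The case is open and the job is handed in, finished at about 18 s of the 72 s limit.

- **Button:** I pressed it in small steps, with at most about 8 N read. The handle then popped out: the bar's top measured 0.1527 m against 0.1535 m expected.
- **Handle:** I turned it clockwise under a steady drag of 0.10–0.14 N m until the torque rose at a constant rate to 0.235 N m. That puts the stop at about 1.32 rad and the sleeve twist at about 0.16 rad, under the 0.30 limit. I unwound the twist before lifting.
- **Lid:** I raised it by the bar along its arc and let go. It measured 31.0° while gripped, after release and again once the arm was clear.

**Last checks:** the gripper is clear with no wrist force beyond noise. The last picture shows the handle out and turned and the objective, eyepiece, mount_b, bottle and screwdriver where they started. The slide box and mount_a were checked by eye only.

**Disagreements:** the wrist camera placed the latch about 4 mm from where the top and side views did, so I used a point between them and corrected it by the side force. The fitted lid's height at the hinge read 0.114–0.117 m against 0.112 m with the lid shut, within the camera error and the tilt geometry.

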